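# Put the mixed-up packing tools back on their outline mats

## Task

The kitchen timer, the probe thermometer and the black-and-white marker pen have each been put down on another one's mat. Put each back on the mat that carries its own yellow outline, lying flat, face up, centred and squarely on the outline (the probe's red head on the wide part, its stem along the thin line); the plain grey mat is free if you need somewhere to lay a thing meanwhile. Leave the tape roll and the cakes where they are.

Things in the scene. Friction and masses are not known exactly. Their poses are not given: they have to be found in the camera images.
- timer_center (a point): Flat white pocket timer with a display and buttons, 70 x 66 mm and 18 mm high (21 mm over the buttons). The point is its centre, 9 mm above its underside; x runs along its 70 mm side, y along its 66 mm side, z up. Grasp it across its sides (66 mm, fingers closing along its y). At the start it lies face up on the red mat.
- probe_head (a point): Probe thermometer, 198 mm long: red box-shaped head 76 mm long, 25 wide, 17 high, and a thin steel stem. The point is the centre of the head, 8.5 mm above its underside, near the balance point; y points from stem to head (head from -38 to +38 mm along y, stem on to -160), x across the head, z up. Grasp the head across its 25 mm width (along x). Starts on the blue mat.
- marker_center (a point): Marker pen, white with a black cap, 135 mm long, about 17 mm thick. The point is its centre; y runs along its length, x and z across it (it may roll about its length). Grasp it across its thickness at the middle. At the start it lies on the green mat.
- timer_mat_spot (a point): Green mat, 230 x 100 mm, 3 mm thick, fixed to the table, with a yellow rectangle 70 x 66 mm in its middle: the timer's place. The point is the middle of the mat and of the outline, on its upper face; x runs along the mat's 230 mm side (and the 70 mm side of the outline), z up. The timer may lie there turned any quarter turn.
- probe_mat_head_spot (a point): Red mat, 230 x 100 mm, 3 mm thick, fixed, with the probe's yellow outline along it: a wide part (76 x 26 mm, the head) at the end nearer the robot, and a thin line (the stem). The point is the centre of the wide part, on the mat's upper face; x runs along the mat, from the head's outline towards the stem's, so the probe's y must point along -x here; z up. Mat's middle: x = +61 mm.
- marker_mat_spot (a point): Blue mat, 230 x 100 mm, 3 mm thick, fixed to the table, with a slim yellow bar with round ends (137 x 18 mm) along its length: the marker pen's place. The point is the middle of the mat and of the outline, on its upper face; x runs along the mat's length, z up. The pen may point either way.
- spare_mat_spot (a point): Plain grey mat without an outline, 230 x 100 mm, 3 mm thick, fixed to the table, empty at the start: the free spot. The point is its middle, on its upper face; x runs along its length, z up.
- tape_roll: Bystander: roll of beige tape lying flat, 103 mm across, 25 mm high; origin at the centre of its underside. Not to be moved.
- plain_cake: Bystander: plain brown ring cake without chocolate chips on the table just behind the mats, 81 mm across, 33 mm high; origin at the centre of its underside. Not to be moved.
Not all that is in view belongs to the job. What is shaped like the part that bears timer_center but purple or turquoise is not meant.

How it is judged:
By the outcome, as a careful person would: the job done as asked, in the order asked, and still so for the second after the job is handed in, with the robot touching nothing.
It also fails if it takes over 104 s, if anything falls off the work surface, if the arm or the gripper's body presses on something with over 40 N, if the wrist force passes 120 N, or if a joint passes its speed limit or range.

## Robot

A 6-joint arm with a two-finger parallel gripper is mounted at the origin on a cart in front of the work surface, level with it; the furniture and walls round the work are solid. World frame = base frame: x ahead of the robot, y to its left, z up, the work surface at z = 0. Lengths are in m, angles in rad, forces in N, time in s.
With the tool pointing down it reaches from about 0.325 to 0.75 m from the base axis. Payload 7.6 kg.
Tool frame: the origin (TCP) lies at the very end of the fingers, on their centre line; the grasp point (between the pads) lies 19 mm behind it (grip_depth is the distance from the TCP to the grasp point, in m); y points along the fingers, z is the direction in which the jaws open and shut, and the axes are right-handed (so a half turn about y gives the same grasp; the last joint's range is limited). The gripper opens to 85 mm and grips with 20 to 120 N. Pads are 22 mm wide; open, the fingers measure 114 mm over their backs; the gripper's body (76 mm by 85 mm) begins 54 mm behind the grasp point. The pads swing forward as they close: fully open they stand 13 mm farther back than shut.
Start: joints at [1.036, 0.052, 1.401, -0, 1.689, -0.07], TCP at [0.235, 0.469, 0.231] pointing down, gripper open.
Joint ranges: [-2.9, 2.9], [-0.91, 2.17], [0.12, 2.37], [-1.06, 4.2], [0.26, 2.73], [-2.93, 2.93]. Speed limits (rad/s): [2.57, 2.57, 3.01, 3.14, 3.14, 3.14].

## Interface

Orientations are given as a unit quaternion [w, x, y, z].
In Python, from station import * gives the robot as it stands.
- The arm moves only by the tool arm_command, never from a script. Its argument "plan" is a list of rows, each a list of 3 entries, a list of its own where there are three numbers: the turn, a rotation vector about the tool's x, y, z in rad, then the shift along the tool's x, y, z in cm, then the finger opening in cm, from 0 to 8.54. In form: [[[rx, ry, rz], [dx, dy, dz], hand], ...]. A call has 1 to 8 rows; each row shifts and turns the commanded pose from where the row before left it, along the tool's axes as they then stand; what a row does not reach is not made up. A row lasts 1/12 s, in which the tool goes at most 41.7 mm and 7.16 degrees, less where a joint would pass 70% of its speed; a pose out of reach is approached as far as the arm can. A call with a gripper value outside its range is refused whole. The fingers move at their own pace and stop on an object; the grip force is fixed at half the most. Time passes only in rows, so rows that do not move let the fingers close. It gives the time, the measured TCP pose, the force and the opening at its end, in the units of the state.
- observe(): the state, without advancing time (a new reading comes with each control period).
- snapshot(name): name is "scene" or "side" or "wrist"; returns (picture, depth): 400x640x3 uint8, blue, green, red; 400x640 float32, m along the optical axis (not along the pixel's ray), 0 where there is no reading.
- calibration(name): a dict with "camera_matrix" (3x3 intrinsics, pixels), "eye" and "attitude" of the camera in the world. Camera axes: x right, y up, looking along -z (the intrinsics and any distortion apply to the point x, -y, -z); pixel columns grow to the right and rows downward; lengths in m; the calibration is good to about 2 mm. A picture is of the moment at which its call begins: read the wrist's pose just before it. calibration takes no time and is no camera call; for the wrist camera it gives the pose at the moment of the call.
- close_job(): hands the job in, once; it reports no verdict.
Trained networks look in the newest picture that a camera, given by its name, has taken for a name from the list of things; names that differ only in an ending like _2 or _b are one class to them, and where a whole thing is asked for, a point or a joint stands for the part that bears it (a point fixed in the world has none). Each returns a list of dicts, best first, with "score" (0 to 1); they miss things now and then, are a little off and sometimes report something else, mostly with a low value. They report only what shows in the picture. A call takes as long as a camera call. They do not tell look-alikes from the thing itself.
- spot_in(label, camera): "at" ([column, row] in pixels, amid what is visible of it).
- outline_of(label, camera): "pixels" (400x640 bool, what is visible of it) and "at" ([column, row] in pixels, amid what is visible of it).
- pinpoint(label, camera): "at" ([column, row] in pixels: a listed point, or the origin of a listed thing).
The state is a dict: "time_s": time; "joints": joint angles; "joint_vel": joint speeds; "joint_efforts": joint torques, N m; "position": TCP position; "ee_rot": TCP orientation; "contact_force": force on the tool from outside, world axes, zero at the start; "wrist_torque": the same for the moment, N m; "opening": finger opening in m.
Only numpy, scipy, OpenCV 4.12 (cv2) and the standard library are available. Lean on these libraries where they do the work, as an engineer would, in place of code of your own. Each camera call takes 0.05 s, during which the arm holds its last target. There are 200 camera calls.

## Working session

There is one attempt and no reset: what is moved stays moved. The work goes in short steps, Python scripts to look and compute and a tool call to move; the robot and the scene stay as the last step left them, time stands still between calls to the robot, and variables do not carry over. Pictures are saved under pics/ and viewed, about 12 in all and at most 16, crops included, and the job is handed in when it is done.

Besides the shell and the picture viewer there is one more tool, called after "Call:" as a command line: name --argument value ..., lists and objects as JSON in quotes. arm_command: Moves the arm, as the interface text tells. Its arguments: {"type":"object","properties":{"plan":{"type":"array","items":{"type":"array"}}},"required":["plan"]}

```bash
mkdir -p pics; ls
python3 - <<'E'
from station import *
import cv2,numpy as np
s=observe();print(s)
a,d=snapshot("scene");cv2.imwrite("pics/scene0.png",a)
b,d2=snapshot("side");cv2.imwrite("pics/side0.png",b)
for n in("scene","side","wrist"):print(n,calibration(n))
E
```

```text
pics
{'time_s': 0.0, 'joints': array([ 1.03570158e+00,  5.28324047e-02,  1.40172362e+00,  1.56489489e-05,
        1.68862106e+00, -7.02889586e-02]), 'joint_vel': array([0.00081855, 0.00041485, 0.00127647, 0.00097978, 0.00180086,
       0.00060451]), 'joint_efforts': array([ 2.38789158e-03, -3.81649375e+01, -3.60209942e+01,  2.36500882e-04,
        5.82292909e-03, -1.37704691e-05]), 'position': array([0.23514503, 0.46905337, 0.23047528]), 'ee_rot': array([-0.68756362,  0.68862978, -0.1630299 ,  0.16268543]), 'contact_force': array([0.69993825, 0.63039227, 0.64305186]), 'wrist_torque': array([-0.05763082,  0.04462261, -0.049913  ]), 'opening': 0.08519319289176908}
scene {'camera_matrix': array([[479.32872736,   0.        , 317.1758808 ],
       [  0.        , 479.32872736, 203.15654771],
       [  0.        ,   0.        ,   1.        ]]), 'eye': array([ 0.0410492 , -1.11057493,  0.82415265]), 'attitude': array([ 0.84711553,  0.48582633, -0.0967442 , -0.19237623])}
side {'camera_matrix': array([[516.40840139,   0.        , 313.46279844],
       [  0.        , 516.40840139, 198.61479712],
       [  0.        ,   0.        ,   1.        ]]), 'eye': array([0.10168118, 0.93223356, 0.95921857]), 'attitude': array([-0.22375822, -0.10475367,  0.3871747 ,  0.8882875 ])}
wrist {'camera_matrix': array([[350.33118609,   0.        , 325.68322263],
       [  0.        , 350.33118609, 203.06257298],
       [  0.        ,   0.        ,   1.        ]]), 'eye': array([0.17561221, 0.49877647, 0.37267517]), 'attitude': array([ 0.84344247, -0.11358166, -0.06977186,  0.52041897])}
```

View pics/scene0.png

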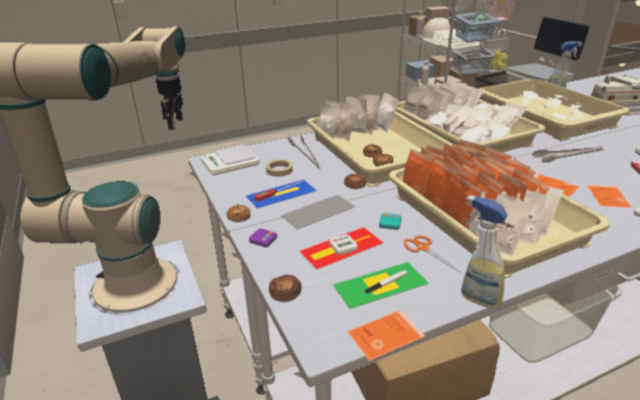

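View pics/side0.png

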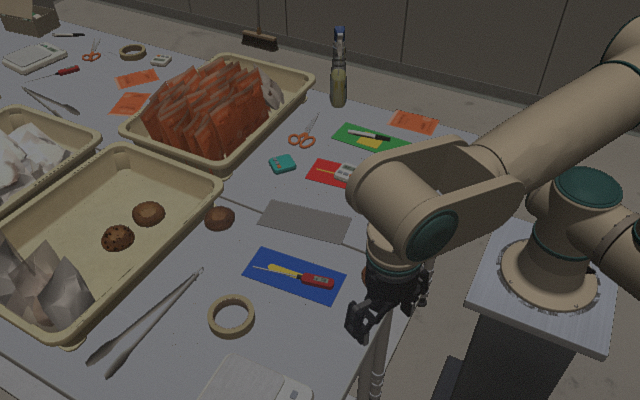

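The scene view shows the blue mat with the probe (280,193), the empty grey mat (318,210), the red mat with the timer (343,245), and the green mat with the pen (382,284). In the side view the probe's head (318,282) points towards the robot.

```bash
cat > h.py <<'E'
from station import *
import cv2,numpy as np
from scipy.spatial.transform import Rotation as R
rot=lambda q:R.from_quat(np.r_[q[1:],q[0]])
def rays(cal,uv):
    K=cal["camera_matrix"];uv=np.atleast_2d(uv).astype(float)
    p=np.c_[(uv[:,0]-K[0,2])/K[0,0],-(uv[:,1]-K[1,2])/K[1,1],-np.ones(len(uv))]
    return rot(cal["attitude"]).apply(p)
def onplane(cal,uv,z):
    r=rays(cal,uv);e=np.array(cal["eye"]);return e+r*((z-e[2])/r[:,2])[:,None]
def withdepth(cal,mask,d):
    v,u=np.nonzero(mask&(d>0));return np.array(cal["eye"])+rays(cal,np.c_[u,v])*d[v,u][:,None]
def masks(a):
    h=cv2.cvtColor(a,cv2.COLOR_BGR2HSV).astype(int);H,S,V=h[...,0],h[...,1],h[...,2]
    return dict(red=((H<5)|(H>174))&(S>190)&(V>90),green=(H>50)&(H<75)&(S>150)&(V>50),blue=(H>105)&(H<120)&(S>170)&(V>60),yellow=(H>20)&(H<33)&(S>180)&(V>110),)
def rect(xy):
    (c,(w,h),a)=cv2.minAreaRect(xy.astype(np.float32))
    if w<h:w,h,a=h,w,a+90
    return np.round(c,4),round(w,4),round(h,4),round((a+90)%180-90,2)
def target(x,y,z,yaw):
    """tool down, jaw-axis (tool z) at angle yaw (deg) in world XY"""
    t=np.radians(yaw);tz=np.array([np.cos(t),np.sin(t),0]);ty=np.array([0,0,-1.]);tx=np.cross(ty,tz)
    return np.array([x,y,z]),R.from_matrix(np.c_[tx,ty,tz])
def go(x,y,z,yaw,s=None):
    """total turn (rad, tool) and shift (cm, tool axes at start) to target"""
    s=s or observe();p,q=target(x,y,z,yaw);c=rot(s["ee_rot"])
    best=min((target(x,y,z,yaw+k)[1] for k in(0,180)),key=lambda q:(c.inv()*q).magnitude())
    rv=(c.inv()*best).as_rotvec();d=p-s["position"]
    print("turn",np.round(rv,4),"deg %.1f"%np.degrees(np.linalg.norm(rv)),"| shift cm in start axes",np.round(c.inv().apply(d)*100,2),"in target axes",np.round(best.inv().apply(d)*100,2))
def jaw(s=None):
    s=s or observe();m=rot(s["ee_rot"]).as_matrix();return np.round(m,3)
E
python3 - <<'E'
from h import *
print(jaw())
for n in("scene","side"):
    a,d=snapshot(n);c=calibration(n);m=masks(a)
    for k in m:
        nn,lab,st,ce=cv2.connectedComponentsWithStats(m[k].astype(np.uint8))
        for i in np.argsort(-st[1:,4])[:3]+1:
            if st[i,4]<40:continue
            P=withdepth(c,lab==i,d)
            if len(P)>30:print(n,k,ce[i].round(),st[i,4],rect(P[:,:2]),"z",np.median(P[:,2]).round(4))
    for l in("timer_center","probe_head","marker_center","timer_mat_spot","probe_mat_head_spot","marker_mat_spot","spare_mat_spot","tape_roll","plain_cake"):
        for r in pinpoint(l,n)[:2]:print(n,l,np.round(r["at"]),round(r["score"],2),onplane(c,r["at"],.008).round(3)[0,:2])
E
```

```text
[[ 0.894 -0.001  0.448]
 [-0.448 -0.001  0.894]
 [-0.    -1.    -0.001]]
scene red [341. 248.] 687 (array([ 0.5648, -0.1003]), 0.2239, 0.0944, 6.3) z 0.0034
scene green [377. 286.] 1222 (array([ 0.5803, -0.2921]), 0.2251, 0.0958, -1.3) z 0.0036
scene blue [284. 195.] 323 (array([0.5237, 0.2727]), 0.2206, 0.0863, 2.61) z 0.0032
scene yellow [375. 279.] 147 (array([ 0.5794, -0.2708]), 0.0704, 0.0309, 9.83) z 0.0039
scene yellow [386. 288.] 127 (array([ 0.5795, -0.3178]), 0.0702, 0.0228, 9.34) z 0.0043
scene yellow [323. 253.] 114 (array([ 0.5027, -0.107 ]), 0.0673, 0.0262, 6.16) z 0.0035
scene timer_center [343. 247.] 0.77 [ 0.567 -0.109]
scene timer_center [391. 222.] 0.62 [ 0.761 -0.059]
scene probe_head [264. 192.] 0.44 [0.47  0.303]
scene marker_center [387. 280.] 0.54 [ 0.599 -0.294]
scene timer_mat_spot [380. 286.] 0.95 [ 0.571 -0.305]
scene probe_mat_head_spot [324. 254.] 0.85 [ 0.5   -0.118]
scene marker_mat_spot [280. 191.] 0.75 [0.523 0.284]
scene marker_mat_spot [381. 287.] 0.3 [ 0.572 -0.31 ]
scene spare_mat_spot [380. 281.] 0.44 [ 0.581 -0.288]
scene tape_roll [278. 171.] 
[... 159 characters left out ...]
0.2802]), 0.2058, 0.0978, 2.9) z 0.004
side blue [258. 276.] 108 (array([0.5949, 0.3213]), 0.0766, 0.0335, 8.41) z 0.004
side blue [286. 288.] 57 (array([0.5213, 0.3214]), 0.0556, 0.0209, 5.26) z 0.0038
side timer_center [282. 166.] 0.88 [ 0.755 -0.048]
side timer_center [350. 173.] 0.62 [ 0.566 -0.111]
side probe_head [320. 280.] 0.58 [0.458 0.27 ]
side marker_center [371. 139.] 0.45 [ 0.579 -0.29 ]
side timer_mat_spot [369. 139.] 0.8 [ 0.584 -0.285]
side timer_mat_spot [220. 224.] 0.55 [0.774 0.232]
side marker_mat_spot [293. 275.] 0.7 [0.521 0.287]
side spare_mat_spot [306. 219.] 0.9 [0.584 0.111]
side tape_roll [230. 318.] 0.66 [0.583 0.453]
side plain_cake [220. 221.] 0.67 [0.778 0.222]
```

```bash
cat >> h.py <<'E'
def rows(x,y,z,yaw,s=None):
    """per-row equal turn+shift (tool axes) and number of rows"""
    s=s or observe();c=rot(s["ee_rot"])
    best=min((target(x,y,z,yaw+k)[1] for k in(0,180)),key=lambda q:(c.inv()*q).magnitude())
    rv=(c.inv()*best).as_rotvec();d=np.array([x,y,z])-s["position"]
    n=int(np.ceil(max(np.linalg.norm(d)/.0405,np.linalg.norm(rv)/.122,1)))
    mid=c*R.from_rotvec(rv/2*(1-1/n));t=np.linalg.norm(rv)/2;f=t/np.sin(t) if t>.02 else 1
    print("rows",n,"each turn",np.round(rv/n,4).tolist(),"shift",np.round(mid.inv().apply(d)*100/n*f,3).tolist(),"| total",np.round(rv,3).tolist(),np.round(mid.inv().apply(d)*100*f,2).tolist())
E
python3 -c "
from h import *
rows(.50,.275,.26,92)"
```

```text
rows 9 each turn [-0.0, -0.0555, 0.0] shift [3.409, -0.322, -1.404] | total [-0.0, -0.5, 0.0] [30.68, -2.9, -12.63]
```

Call:
arm_command --plan '[[[0, -0.0625, 0], [3.6, -0.36, -1.5], 8.5], [[0, -0.0625, 0], [3.6, -0.36, -1.5], 8.5], [[0, -0.0625, 0], [3.6, -0.36, -1.5], 8.5], [[0, -0.0625, 0], [3.6, -0.36, -1.5], 8.5], [[0, -0.0625, 0], [3.6, -0.36, -1.5], 8.5], [[0, -0.0625, 0], [3.6, -0.36, -1.5], 8.5], [[0, -0.0625, 0], [3.6, -0.36, -1.5], 8.5], [[0, -0.0625, 0], [3.6, -0.36, -1.5], 8.5]]'

```text
time_s: 1.77
position: [0.4843, 0.2832, 0.2607]
ee_rot: [0.707, -0.707, -0.014, 0.013]
contact_force: [-0.3, 1.2, 0.8]
opening: 0.085
```

```bash
cat >> h.py <<'E'
def look(tag):
    s=observe();c=calibration("wrist");a,d=snapshot("wrist")
    np.savez("w_"+tag,a=a,d=d,K=c["camera_matrix"],eye=c["eye"],att=c["attitude"]);cv2.imwrite(f"pics/w_{tag}.png",a)
    print(s["position"].round(4),s["opening"]);return a,d,c
E
python3 -c "
from h import *
print(jaw());look('blue')
rows(.53,-.09,.26,92)"
```

```text
[[ 0.999  0.001 -0.038]
 [ 0.038  0.     0.999]
 [ 0.001 -1.     0.   ]]
[0.4843 0.2832 0.2607] 0.08496339828732875
rows 10 each turn [0.0002, 0.0002, 0.0002] shift [0.274, 0.003, -3.712] | total [0.002, 0.002, 0.002] [2.74, 0.03, -37.12]
```

Call:
arm_command --plan '[[[0, 0, 0], [0.4, 0, -4.1], 8.5], [[0, 0, 0], [0.4, 0, -4.1], 8.5], [[0, 0, 0], [0.4, 0, -4.1], 8.5], [[0, 0, 0], [0.4, 0, -4.1], 8.5], [[0, 0, 0], [0.4, 0, -4.1], 8.5], [[0, 0, 0], [0.4, 0, -4.1], 8.5], [[0, 0, 0], [0.4, 0, -4.1], 8.5], [[0, 0, 0], [0.4, 0, -4.1], 8.5]]'

```text
time_s: 2.48
position: [0.5262, -0.0439, 0.2603]
ee_rot: [0.707, -0.707, -0.013, 0.012]
contact_force: [0.6, 1.0, 0.2]
opening: 0.0848
```

```bash
python3 -c "
from h import *
a,d,c=look('red')
b=np.load('w_blue.npz')['a'];cv2.imwrite('pics/two.png',np.vstack([b,a])[::1,:][:, :] if 0 else cv2.resize(np.hstack([b,a]),(800,250)))
rows(.54,-.29,.26,92)"
```

```text
[ 0.5262 -0.0439  0.2603] 0.08482129262487041
rows 6 each turn [0.0006, -0.001, -0.0] shift [0.099, 0.004, -3.996] | total [0.003, -0.006, -0.0] [0.59, 0.03, -23.97]
```

View pics/w_red.png

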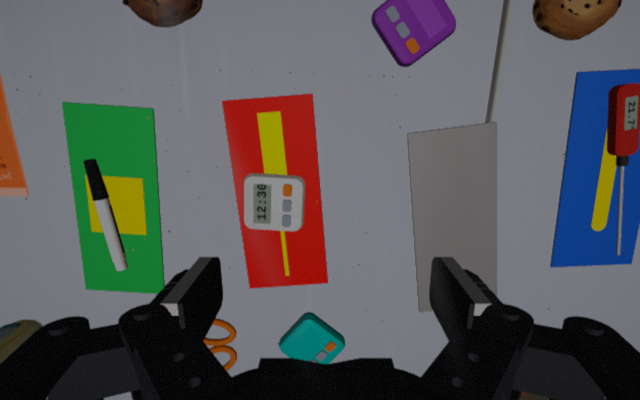

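View pics/w_blue.png

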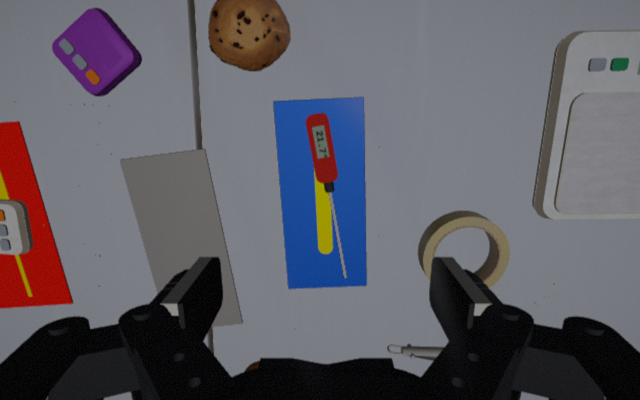

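The wrist view at the red mat shows pen (105,215), timer (274,203) and grey mat (455,217). The view at blue shows probe head (322,147) and stem end (345,276).

```bash
cat >> h.py <<'E'
def load(tag):
    z=np.load(f"w_{tag}.npz");return z["a"],z["d"],dict(camera_matrix=z["K"],eye=z["eye"],attitude=z["att"])
def measure(tag,cols=("red","green","blue"),zt=.0095):
    a,d,c=load(tag);m=masks(a)
    for k in cols:
        mk=m[k].astype(np.uint8);n,lab,st,ce=cv2.connectedComponentsWithStats(mk);i=1+np.argmax(st[1:,4])
        v,u=np.nonzero(lab==i);hull=cv2.convexHull(np.c_[u,v].astype(np.int32))
        print(tag,k,"px",ce[i].round(),"mat",rect(onplane(c,np.c_[u,v],.003)[:,:2]))
        H=np.zeros(mk.shape,np.uint8);cv2.fillPoly(H,[hull],1)
        Y=((m["yellow"]&(H>0)).astype(np.uint8));
        v,u=np.nonzero(Y)
        if len(u)>30:print("   yellow",rect(onplane(c,np.c_[u,v],.003)[:,:2]))
        vv,uu=np.nonzero((H>0)&(d>0));P=np.array(c["eye"])+rays(c,np.c_[uu,vv])*d[vv,uu][:,None]
        q=P[:,2]>zt
        if q.sum()>20:
            O=np.zeros_like(H);O[vv[q],uu[q]]=1
            n,l2,s2,_=cv2.connectedComponentsWithStats(O);j=1+np.argmax(s2[1:,4]);sel=l2[vv,uu]==j
            print("   obj n",s2[j,4],rect(P[sel][:,:2]),"mean",P[sel].mean(0).round(4),"z95",np.percentile(P[sel][:,2],[5,50,95]).round(4),"matz",np.median(P[~q][:,2]).round(4))
E
python3 - <<'E'
from h import *
measure("red");measure("blue",("blue",))
a,d,c=load("red")
h=cv2.cvtColor(a,cv2.COLOR_BGR2HSV);print(h[270,455],h[60,300])
g=((abs(h[...,2].astype(int)-h[270,455,2])<12)&(h[...,1]<40)).astype(np.uint8)
n,l,s,ce=cv2.connectedComponentsWithStats(g);i=l[240,455];v,u=np.nonzero(l==i)
print("grey",s[i],rect(onplane(c,np.c_[u,v],.003)[:,:2]))
E
```

```text
red red px [281. 190.] mat (array([ 0.5648, -0.0983]), 0.2271, 0.0979, 6.27)
   yellow (array([ 0.5657, -0.0989]), 0.1986, 0.0257, 6.16)
   obj n 3299 (array([ 0.5675, -0.1031]), 0.0702, 0.0642, 88.62) mean [ 0.5657 -0.1021  0.0202] z95 [0.015  0.0206 0.023 ] matz 0.0026
red green px [116. 191.] mat (array([ 0.58  , -0.2892]), 0.2279, 0.0988, -1.78)
   yellow (array([ 0.5804, -0.2904]), 0.0693, 0.0655, -1.95)
   obj n 1584 (array([ 0.5919, -0.2979]), 0.1346, 0.0147, 9.06) mean [ 0.5895 -0.2968  0.0156] z95 [0.011  0.0162 0.0184] matz 0.0024
red blue px [594. 180.] mat (array([0.5237, 0.2802]), 0.2277, 0.099, 4.68)
   yellow (array([0.5345, 0.2823]), 0.1125, 0.0169, 4.68)
   obj n 2503 (array([0.5226, 0.2902]), 0.1987, 0.0253, 13.76) mean [0.4796 0.2776 0.0174] z95 [0.0111 0.0189 0.0211] matz 0.003
blue blue px [321. 195.] mat (array([0.5233, 0.2813]), 0.2274, 0.0982, 4.68)
   yellow (array([0.5424, 0.2828]), 0.0956, 0.0164, 4.8)
   obj n 1903 (array([0.5223, 0.2908]), 0.1983, 0.025, 12.32) mean [0.4781 0.2812 0.0182] z95 [0.0122 0.0192 0.0209] matz 0.0027
[60  6 40] [111  20 129]
grey [     0      0    640    400 250592] (array([ 0.6039, -0.0491]), 0.8929, 0.4992, -88.07)
```

Run:
```python
from h import *
rows(.592,-.298,.10,99.06)
a,d,c=load("red")
print(onplane(c,[[408,132],[497,122],[497,270],[418,290],[420,311],[497,200],[412,200]],.003)[:,:2].round(4))
```

```text
rows 8 each turn [0.0004, -0.0162, -0.0001] shift [0.552, 2.005, -3.15] | total [0.003, -0.129, -0.0] [4.42, 16.04, -25.2]
[[0.4835 0.0467]
 [0.4692 0.1446]
 [0.6485 0.1743]
 [0.6796 0.0786]
 [0.7096 0.0843]
 [0.5585 0.1594]
 [0.562  0.0591]]
```

Call:
arm_command --plan '[[[0, -0.016, 0], [0.55, 2.0, -3.15], 6], [[0, -0.016, 0], [0.55, 2.0, -3.15], 6], [[0, -0.016, 0], [0.55, 2.0, -3.15], 6], [[0, -0.016, 0], [0.55, 2.0, -3.15], 6], [[0, -0.016, 0], [0.55, 2.0, -3.15], 6], [[0, -0.016, 0], [0.55, 2.0, -3.15], 6], [[0, -0.016, 0], [0.55, 2.0, -3.15], 6], [[0, -0.016, 0], [0.55, 2.0, -3.15], 6]]'

```text
time_s: 3.2
position: [0.5933, -0.2902, 0.099]
ee_rot: [0.705, -0.705, -0.058, 0.058]
contact_force: [0.2, -0.0, -0.1]
opening: 0.0602
```

Run:
```python
from h import *
look("pen");measure("pen",("green",));rows(.592,-.298,.007,99.06)
```

```text
[ 0.5933 -0.2902  0.099 ] 0.06020621687479147
pen green px [336. 149.] mat (array([ 0.5802, -0.2907]), 0.2276, 0.0985, -1.88)
   yellow (array([ 0.5806, -0.2908]), 0.0694, 0.0654, -1.79)
   obj n 4126 (array([ 0.5924, -0.2992]), 0.1349, 0.016, 9.3) mean [ 0.5871 -0.3     0.0164] z95 [0.0129 0.0168 0.0187] matz 0.0027
rows 3 each turn [-0.0011, 0.0009, -0.0024] shift [0.011, 2.818, -0.129] | total [-0.003, 0.003, -0.007] [0.03, 8.45, -0.39]
```

View pics/w_pen.png

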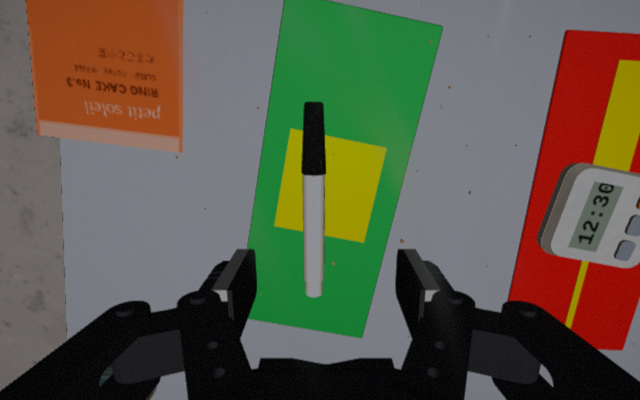

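Call:
arm_command --plan '[[[0, 0, 0], [0, 2.8, -0.15], 6], [[0, 0, 0], [0, 2.8, -0.15], 6], [[0, 0, 0], [0, 2.8, -0.15], 6], [[0, 0, 0], [0, 0, 0], 6], [[0, 0, 0], [0, 0, 0], 0], [[0, 0, 0], [0, 0, 0], 0], [[0, 0, 0], [0, 0, 0], 0], [[0, 0, 0], [0, 0, 0], 0]]'

```text
time_s: 3.92
position: [0.5951, -0.2936, 0.0188]
ee_rot: [-0.704, 0.706, 0.059, -0.057]
contact_force: [-0.1, -0.8, 0.4]
opening: 0.0115
```

Run:
```python
from h import *
s=observe();print(s['position'],s['opening'],s['contact_force'],jaw()[:,2])
look("pen2")
```

```text
[ 0.59505741 -0.29363608  0.01879027] 0.011455351771654196 [-0.13922418 -0.83629894  0.38696012] [-0.163  0.987 -0.002]
[ 0.5951 -0.2936  0.0188] 0.011455351771654196
```

View pics/w_pen2.png

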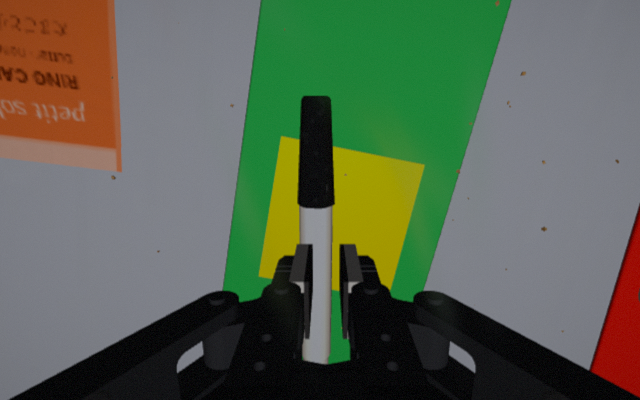

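Run:
```python
from h import *
for i in range(3):
    s=observe();print(s['time_s'],s['position'].round(4),round(s['opening'],4),s['contact_force'].round(1),jaw()[:,2]);snapshot("wrist")
```

```text
3.9667 [ 0.5952 -0.294   0.019 ] 0.0041 [-0.6 -3.   9. ] [-0.163  0.987 -0.003]
4.0167 [ 0.5953 -0.2942  0.0193] -0.0002 [-0.4 -0.   5.1] [-0.162  0.987 -0.004]
4.0667 [ 0.5953 -0.294   0.0193] 0.0006 [-1.3  1.4  6.4] [-0.162  0.987 -0.003]
```

The descent was cut short by the row speed limit, so the fingers shut just above the pen. I'll lift, open and look again.

Call:
arm_command --plan '[[[0, 0, 0], [0, -1.5, 0], 0], [[0, 0, 0], [0, -1.5, 0], 6], [[0, 0, 0], [0, 0, 0], 6], [[0, 0, 0], [0, 0, 0], 6], [[0, 0, 0], [0, 0, 0], 6], [[0, 0, 0], [0, 0, 0], 6]]'

```text
time_s: 4.62
position: [0.5933, -0.2929, 0.0449]
ee_rot: [0.705, -0.704, -0.057, 0.058]
contact_force: [-0.2, 0.5, -0.1]
opening: 0.0594
```

Run:
```python
from h import *
look("pen3");measure("pen3",("green",));rows(.592,-.298,.006,99.06)
s=observe();print(s['position'].round(4),s['opening'],jaw()[:,2])
```

```text
[ 0.5933 -0.2929  0.0449] 0.05935087578431877
pen3 green px [350. 147.] mat (array([ 0.5791, -0.2907]), 0.2253, 0.0985, -1.84)
   yellow (array([ 0.5806, -0.2908]), 0.0694, 0.0657, -1.89)
   obj n 6681 (array([ 0.5921, -0.2993]), 0.1346, 0.016, 9.41) mean [ 0.5855 -0.3004  0.0164] z95 [0.0128 0.0168 0.0187] matz 0.0027
rows 1 each turn [-0.0012, 0.0051, -0.0014] shift [-0.208, 3.884, -0.49] | total [-0.001, 0.005, -0.001] [-0.21, 3.88, -0.49]
[ 0.5933 -0.2929  0.0448] 0.05957984674782714 [-0.162  0.987  0.001]
```

Call:
arm_command --plan '[[[0, 0, 0], [-0.05, 1.0, -0.14], 6], [[0, 0, 0], [-0.05, 1.0, -0.14], 6], [[0, 0, 0], [-0.05, 1.0, -0.14], 6], [[0, 0, 0], [-0.05, 0.9, -0.14], 6], [[0, 0, 0], [0, 0, 0], 6], [[0, 0, 0], [0, 0, 0], 6]]'

```text
time_s: 5.17
position: [0.5921, -0.2988, 0.0057]
ee_rot: [0.705, -0.704, -0.057, 0.058]
contact_force: [-0.2, 0.4, 0.6]
opening: 0.0598
```

Run:
```python
from h import *
snapshot("side")
s=observe();print(s['position'].round(4),s['opening'],s['contact_force'],jaw()[:,2])
```

```text
[ 0.5927 -0.299   0.0067] 0.059821517525029344 [0.02137103 0.23763174 1.48745519] [-0.162  0.987  0.   ]
```

Good, on target. Close, then lift slowly.

Call:
arm_command --plan '[[[0, 0, 0], [0, 0, 0], 0], [[0, 0, 0], [0, 0, 0], 0], [[0, 0, 0], [0, 0, 0], 0], [[0, 0, 0], [0, 0, 0], 0], [[0, 0, 0], [0, 0, 0], 0], [[0, 0, 0], [0, 0, 0], 0], [[0, 0, 0], [0, -1.0, 0], 0], [[0, 0, 0], [0, -1.5, 0], 0]]'

```text
time_s: 5.88
position: [0.5916, -0.2983, 0.0306]
ee_rot: [0.706, -0.704, -0.056, 0.059]
contact_force: [0.7, -0.1, -0.0]
opening: 0.0127
```

Run:
```python
from h import *
s=observe();print(s['position'].round(4),s['opening'],s['contact_force'],jaw()[:,2])
rows(.59,.114,.09,98)
```

```text
[ 0.5916 -0.2983  0.0306] 0.01274437520690075 [ 0.66974073 -0.07516806 -0.00937154] [-0.162  0.987  0.003]
rows 11 each turn [-0.0002, 0.0021, -0.0003] shift [0.554, -0.536, 3.708] | total [-0.003, 0.024, -0.003] [6.1, -5.89, 40.79]
```

Run:
```python
from h import *
look("pen4");measure("pen4",("green",));s=observe();print(s['opening'])
```

```text
[ 0.5916 -0.2983  0.0306] 0.01274437520690075
pen4 green px [372. 106.] mat (array([ 0.5514, -0.2899]), 0.1689, 0.0985, -1.85)
   yellow (array([ 0.5805, -0.2908]), 0.0693, 0.0657, -1.83)
   obj n 11189 (array([ 0.5667, -0.2971]), 0.082, 0.0513, -10.79) mean [ 0.5698 -0.3026  0.0479] z95 [0.0362 0.0405 0.0776] matz 0.0027
0.013319593389207116
```

View pics/w_pen4.png

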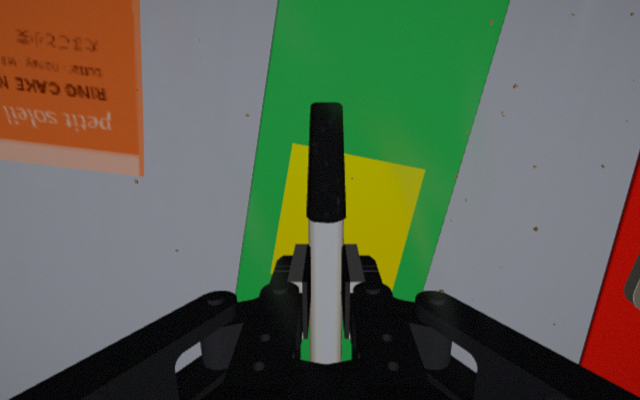

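Call:
arm_command --plan '[[[0, 0, 0], [0.5, -2.0, 3.0], 0], [[0, 0, 0], [0.5, -2.0, 3.0], 0], [[0, 0, 0], [0.5, -2.0, 3.0], 0], [[0, 0, 0], [0.5, 0, 3.9], 0], [[0, 0, 0], [0.5, 0, 3.9], 0], [[0, 0, 0], [0.5, 0, 3.9], 0], [[0, 0, 0], [0.5, 0, 3.9], 0], [[0, 0, 0], [0.5, 0, 3.9], 0]]'

```text
time_s: 6.6
position: [0.5856, -0.0095, 0.0924]
ee_rot: [0.705, -0.705, -0.058, 0.057]
contact_force: [1.3, 0.4, 0.0]
opening: 0.0127
```

Run:
```python
from h import *
snapshot("side");s=observe();print(s['position'].round(4),s['opening'],s['contact_force'],jaw()[:,2])
rows(.59,.114,.03,98)
```

```text
[ 0.5853 -0.0026  0.0924] 0.012981825623015595 [-0.20537931  5.59555266  0.00663801] [-0.168  0.986  0.004]
rows 4 each turn [-0.0009, 0.0072, 0.0002] shift [0.574, 1.566, 2.857] | total [-0.004, 0.029, 0.001] [2.3, 6.26, 11.43]
```

Call:
arm_command --plan '[[[0, 0, 0], [0.57, 1.0, 2.85], 0], [[0, 0, 0], [0.57, 1.5, 2.85], 0], [[0, 0, 0], [0.57, 1.5, 2.85], 0], [[0, 0, 0], [0.57, 1.5, 2.85], 0], [[0, 0, 0], [0, 1.0, 0], 0], [[0, 0, 0], [0, 0.9, 0], 0], [[0, 0, 0], [0, 0.5, 0], 0], [[0, 0, 0], [0, 0, 0], 0]]'

```text
time_s: 7.32
position: [0.5894, 0.1036, 0.0119]
ee_rot: [-0.705, 0.705, 0.057, -0.058]
contact_force: [-0.8, -0.2, 0.1]
opening: 0.0125
```

Run:
```python
from h import *
snapshot("side");s=observe();print(s['position'].round(4),s['opening'],s['contact_force'],jaw()[:,2])
```

```text
[0.5899 0.1036 0.0129] 0.012842272745869588 [0.16375904 0.26408778 0.47887693] [-0.161  0.987 -0.   ]
```

Call:
arm_command --plan '[[[0, 0, 0], [0, 0.2, 0], 0], [[0, 0, 0], [0, 0.2, 0], 0], [[0, 0, 0], [0, 0, 0], 0]]'

```text
time_s: 7.62
position: [0.5901, 0.1044, 0.0093]
ee_rot: [0.705, -0.705, -0.058, 0.057]
contact_force: [0.4, -0.9, -0.2]
opening: 0.013
```

Call:
arm_command --plan '[[[0, 0, 0], [0, 0.15, 0], 0], [[0, 0, 0], [0, 0.1, 0], 0], [[0, 0, 0], [0, 0, 0], 0]]'

```text
time_s: 7.87
position: [0.5903, 0.1047, 0.0079]
ee_rot: [-0.705, 0.705, 0.058, -0.057]
contact_force: [-2.3, -2.2, 6.8]
opening: 0.0133
```

Call:
arm_command --plan '[[[0, 0, 0], [0, 0, 0], 5], [[0, 0, 0], [0, 0, 0], 8.5], [[0, 0, 0], [0, 0, 0], 8.5], [[0, 0, 0], [0, 0, 0], 8.5], [[0, 0, 0], [0, -1.5, 0], 8.5], [[0, 0, 0], [0, -2.5, 0], 8.5], [[0, 0, 0], [0, -2.5, 0], 8.5], [[0, 0, 0], [0, -2.5, 0], 8.5]]'

```text
time_s: 8.53
position: [0.5896, 0.1049, 0.0973]
ee_rot: [0.705, -0.705, -0.057, 0.058]
contact_force: [1.3, -0.1, 0.6]
opening: 0.0849
```

Run:
```python
from h import *
look("grey");s=observe();print(s['position'].round(4),s['opening'],jaw()[:,2])
rows(.5675,-.1025,.10,88.6)
```

```text
[0.5896 0.1049 0.0973] 0.08485122948987067
[0.5923 0.1052 0.1038] 0.08497144002409387 [-0.163  0.987 -0.   ]
rows 6 each turn [-0.0001, 0.0313, 0.0014] shift [-0.708, 0.06, -3.419] | total [-0.001, 0.188, 0.008] [-4.25, 0.36, -20.52]
```

View pics/w_grey.png

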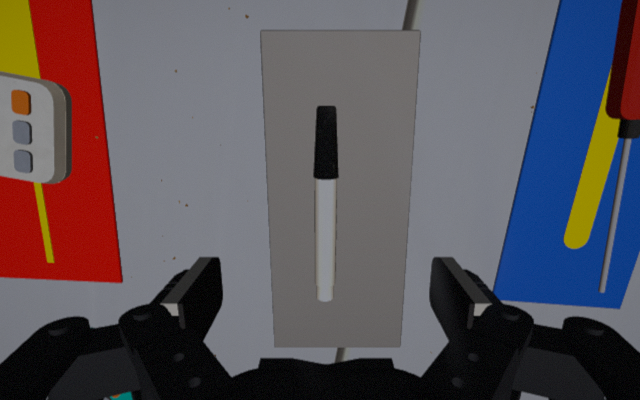

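Call:
arm_command --plan '[[[0, 0.122, 0], [0, 0, -3.0], 8.5], [[0, 0.122, 0], [0, 0, -3.0], 8.5], [[0, 0.122, 0], [0, 0, -3.0], 8.5], [[0, 0.122, 0], [0, 0, 0], 8.5], [[0, 0.122, 0], [0, 0, 0], 8.5], [[0, 0.122, 0], [0, 0, 0], 8.5], [[0, 0.122, 0], [0, 0, 0], 8.5], [[0, 0.122, 0], [0, 0, 0], 8.5]]'

```text
time_s: 9.25
position: [0.5935, 0.0153, 0.0963]
ee_rot: [0.649, -0.649, 0.282, -0.281]
contact_force: [-0.3, -0.5, -0.4]
opening: 0.0852
```

Call:
arm_command --plan '[[[0, 0.122, 0], [0, 0, 0], 8.5], [[0, 0.122, 0], [0, 0, 0], 8.5], [[0, 0.122, 0], [0, 0, 0], 8.5], [[0, 0.122, 0], [0, 0, 0], 8.5], [[0, 0.122, 0], [0, 0, 0], 8.5], [[0, 0.122, 0], [0, 0, 0], 8.5], [[0, 0.05, 0], [0, 0, 0], 8.5], [[0, 0, 0], [0, 0, 0], 8.5]]'

```text
time_s: 9.92
position: [0.5935, 0.0154, 0.0963]
ee_rot: [0.494, -0.494, 0.506, -0.506]
contact_force: [0.8, 0.0, 0.1]
opening: 0.0849
```

Run:
```python
from h import *
look("tim");measure("tim",("red",));s=observe();print(s['position'].round(4),s['opening'],jaw()[:,2])
a,d,c=load("tim");
rows(.5665,-.1025,.11,-1.4)
```

```text
[0.5935 0.0154 0.0963] 0.08486382514873814
tim red px [349. 316.] mat (array([ 0.5946, -0.0675]), 0.1846, 0.0904, -12.07)
   yellow (array([ 0.5815, -0.0931]), 0.1654, 0.0103, 1.9)
   obj n 3902 (array([ 0.5739, -0.0364]), 0.1317, 0.0675, 84.12) mean [ 0.5761 -0.064   0.041 ] z95 [0.0125 0.0204 0.1712] matz 0.0024
[0.5935 0.0154 0.0963] 0.08460854397926425 [ 1.    -0.023 -0.   ]
rows 4 each turn [0.0001, 0.0005, -0.0] shift [2.963, -0.342, -0.607] | total [0.0, 0.002, -0.0] [11.85, -1.37, -2.43]
```

View pics/w_tim.png

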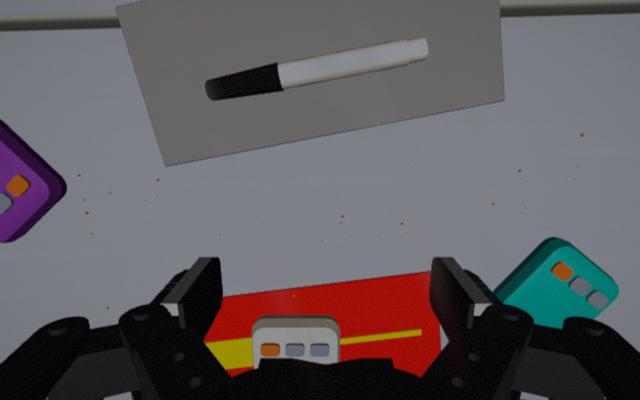

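Run:
```python
from h import *
measure("red",("red",),.0165);measure("red",("red",),.018)
a,d,c=load("red");P=withdepth(c,np.ones(d.shape,bool),d)
v,u=np.nonzero(d>0)
w=(u>230)&(u<320)&(v>160)&(v<245)&(P[:,2]>.0175);Q=P[w];print(w.sum(),[np.percentile(Q[:,i],[.5,2,50,98,99.5]).round(4) for i in(0,1)])
cr=cv2.resize(a[150:260,220:330],None,fx=5,fy=5,interpolation=cv2.INTER_CUBIC);cv2.imwrite("pics/tcrop.png",cr)
```

```text
red red px [281. 190.] mat (array([ 0.5648, -0.0983]), 0.2271, 0.0979, 6.27)
   yellow (array([ 0.5657, -0.0989]), 0.1986, 0.0257, 6.16)
   obj n 3081 (array([ 0.5678, -0.1023]), 0.0667, 0.0635, 88.84) mean [ 0.5668 -0.1023  0.0207] z95 [0.0188 0.0206 0.0231] matz 0.0026
red red px [281. 190.] mat (array([ 0.5648, -0.0983]), 0.2271, 0.0979, 6.27)
   yellow (array([ 0.5657, -0.0989]), 0.1986, 0.0257, 6.16)
   obj n 3006 (array([ 0.5681, -0.1023]), 0.0666, 0.0628, 88.61) mean [ 0.5672 -0.1026  0.0208] z95 [0.0191 0.0206 0.0231] matz 0.0026
3036 [array([0.5371, 0.5382, 0.5666, 0.5976, 0.599 ]), array([-0.1354, -0.134 , -0.1024, -0.0709, -0.0697])]
```

View pics/tcrop.png

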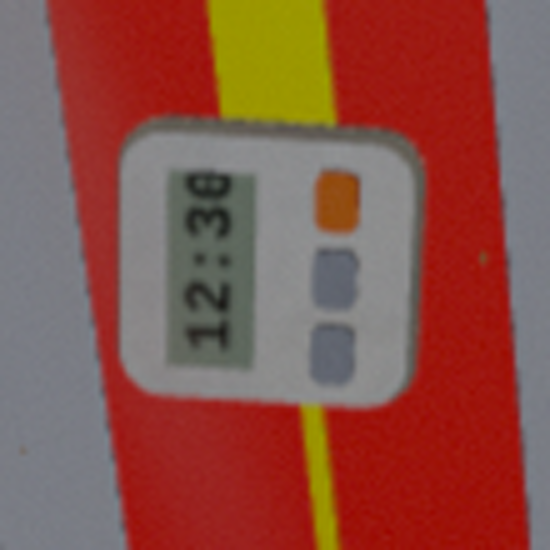

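Call:
arm_command --plan '[[[0, 0, 0], [2.95, 0.7, -0.63], 8.5], [[0, 0, 0], [2.95, 0.7, -0.63], 8.5], [[0, 0, 0], [2.95, 0.7, -0.63], 8.5], [[0, 0, 0], [2.95, 0.7, -0.63], 8.5], [[0, 0, 0], [0, 0, 0], 8.5], [[0, 0, 0], [0, 0, 0], 8.5]]'

```text
time_s: 10.47
position: [0.565, -0.1031, 0.068]
ee_rot: [0.494, -0.494, 0.507, -0.506]
contact_force: [-0.2, -0.2, 0.4]
opening: 0.0851
```

Run:
```python
from h import *
look("tim2");a,d,c=load("tim2")
s=observe();print(jaw()[:,2]);rows(.568,-.1023,.006,-1.2)
P=withdepth(c,np.ones(d.shape,bool),d)
w=(P[:,2]>.0175)&(P[:,2]<.026)&(abs(P[:,0]-.568)<.045)&(abs(P[:,1]+.1023)<.045);Q=P[w];print(w.sum(),[np.percentile(Q[:,i],[.5,2,50,98,99.5]).round(4) for i in(0,1)],rect(Q[:,:2]))
F=(P[:,2]>.03);Q=P[F];print("finger lowest z",np.percentile(Q[:,2],[.1,.5,2]).round(4))
```

```text
[ 0.565  -0.1031  0.068 ] 0.08508267769015013
[ 1.    -0.024  0.   ]
rows 2 each turn [-0.0, -0.0014, -0.0003] shift [0.013, 3.127, 0.121] | total [-0.0, -0.003, -0.001] [0.03, 6.25, 0.24]
11553 [array([0.5371, 0.5385, 0.568 , 0.5975, 0.5989]), array([-0.1355, -0.1337, -0.1002, -0.071 , -0.07  ])] (array([ 0.5679, -0.103 ]), 0.0675, 0.063, 88.18)
finger lowest z [0.0813 0.0836 0.0891]
```

View pics/w_tim2.png

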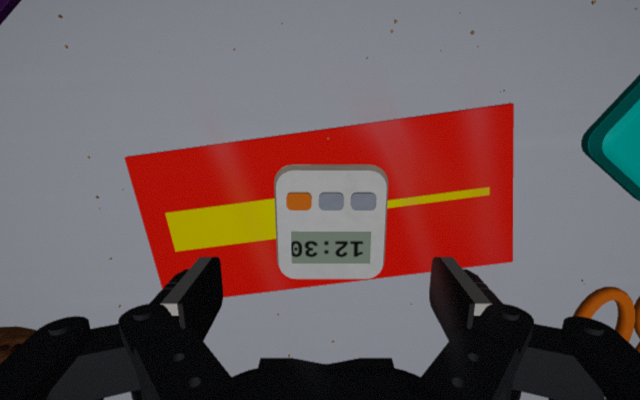

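Call:
arm_command --plan '[[[0, 0, 0], [0, 1.4, 0.06], 8.5], [[0, 0, 0], [0, 1.4, 0.06], 8.5], [[0, 0, 0], [0, 1.4, 0.06], 8.5], [[0, 0, 0], [0, 1.4, 0.06], 8.5], [[0, 0, 0], [0, 1.4, 0.05], 8.5], [[0, 0, 0], [0, 0, 0], 8.5], [[0, 0, 0], [0, 0, 0], 8.5]]'

```text
time_s: 11.1
position: [0.5685, -0.1008, -0.0016]
ee_rot: [0.494, -0.495, 0.506, -0.505]
contact_force: [-0.4, -0.4, -0.8]
opening: 0.0848
```

Call:
arm_command --plan '[[[0, 0, 0], [0, 0, 0], 6.2], [[0, 0, 0], [0, 0, 0], 6.2], [[0, 0, 0], [0, 0, 0], 6.0], [[0, 0, 0], [0, 0, 0], 5.5], [[0, 0, 0], [0, 0, 0], 5.0], [[0, 0, 0], [0, 0, 0], 5.0]]'

```text
time_s: 11.6
position: [0.5698, -0.102, 0.0009]
ee_rot: [-0.495, 0.493, -0.505, 0.507]
contact_force: [-1.3, 1.6, 5.9]
opening: 0.0627
```

Call:
arm_command --plan '[[[0, 0, 0], [0, -0.8, 0], 5], [[0, 0, 0], [0, -1.2, 0], 5], [[0, 0, 0], [0, -1.5, 0], 5], [[0, 0, 0], [0, -1.5, 0], 5], [[0, 0, 0], [0, 0, 0], 5], [[0, 0, 0], [0, 0, 0], 5]]'

```text
time_s: 12.1
position: [0.5693, -0.1023, 0.0502]
ee_rot: [-0.495, 0.493, -0.505, 0.507]
contact_force: [-1.6, -0.0, -1.9]
opening: 0.0627
```

```bash
cat >> h.py <<'E'
def tilt(tag,x0,y0,zlo,zhi,r=.045):
    a,d,c=load(tag);P=withdepth(c,np.ones(d.shape,bool),d)
    Q=P[(P[:,2]>zlo)&(P[:,2]<zhi)&(np.hypot(P[:,0]-x0,P[:,1]-y0)<r)]
    print(len(Q),"med",np.median(Q,0).round(4),rect(Q[:,:2]),"plane",np.linalg.lstsq(np.c_[Q[:,:2]-[x0,y0],np.ones(len(Q))],Q[:,2],rcond=None)[0].round(3))
E
python3 - <<'E'
from h import *
look("tim3");s=observe();print(jaw()[:,2],s['opening'],s['contact_force'])
p=s['position'];tilt("tim3",p[0],p[1],.04,.08);rows(.5804,-.2906,.045,-1.85)
E
```

```text
[ 0.5693 -0.1023  0.0502] 0.06272314056850192
[ 1.    -0.024  0.001] 0.06252660641422712 [-0.2729443  -0.7078413  -1.96597696]
27547 med [ 0.5696 -0.0967  0.0697] (array([ 0.5687, -0.1027]), 0.0887, 0.0686, -1.57) plane [-0.   -0.03  0.07]
rows 5 each turn [-0.0001, 0.0017, 0.0] shift [3.763, 0.076, 0.341] | total [-0.001, 0.008, 0.0] [18.82, 0.38, 1.71]
```

View pics/w_tim3.png

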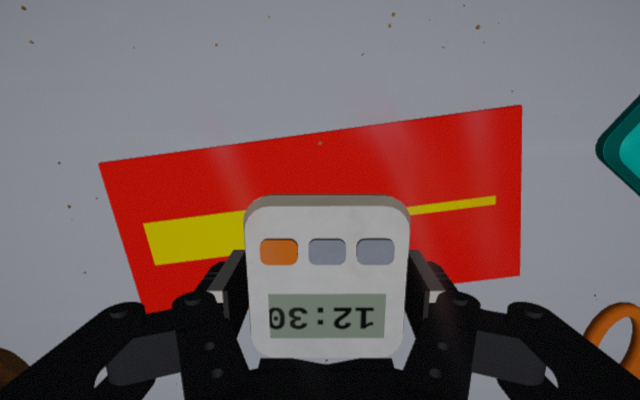

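Call:
arm_command --plan '[[[0, 0.002, 0], [3.0, 0, 0.3], 5], [[0, 0.002, 0], [3.7, 0, 0.34], 5], [[0, 0.002, 0], [3.7, 0, 0.34], 5], [[0, 0.002, 0], [3.7, 0, 0.34], 5], [[0, 0, 0], [3.2, 0, 0.29], 5], [[0, 0, 0], [1.5, 0, 0.1], 5], [[0, 0, 0], [0, 0, 0], 5], [[0, 0, 0], [0, 0, 0], 5]]'

```text
time_s: 12.82
position: [0.5794, -0.2906, 0.047]
ee_rot: [0.491, -0.492, 0.509, -0.507]
contact_force: [0.5, 0.2, -1.8]
opening: 0.0626
```

Run:
```python
from h import *
look("tim4");s=observe();print(jaw()[:,2],s['opening'],s['contact_force'])
p=s['position'];tilt("tim4",p[0],p[1],.04,.08);rows(.5804,-.2906,.005,-1.85)
```

```text
[ 0.5794 -0.2906  0.047 ] 0.06264116495570245
[ 0.999 -0.032 -0.002] 0.06238723286859422 [-0.47710692 -0.87472569 -0.1447553 ]
28110 med [ 0.58   -0.2852  0.0666] (array([ 0.5796, -0.2913]), 0.0894, 0.0687, -2.06) plane [-0.004 -0.027  0.067]
rows 2 each turn [0.0009, 0.0001, -0.0008] shift [0.049, 2.113, 0.04] | total [0.002, 0.0, -0.002] [0.1, 4.23, 0.08]
```

Call:
arm_command --plan '[[[0, 0, 0], [-0.02, 1.1, 0.03], 5], [[0, 0, 0], [-0.02, 1.1, 0.03], 5], [[0, 0, 0], [-0.01, 1.1, 0.02], 5], [[0, 0, 0], [0, 0.7, 0], 5], [[0, 0, 0], [0, 0.2, 0], 5], [[0, 0, 0], [0, 0.2, 0], 5], [[0, 0, 0], [0, 0, 0], 5]]'

```text
time_s: 13.45
position: [0.581, -0.2898, 0.0042]
ee_rot: [0.492, -0.492, 0.508, -0.508]
contact_force: [-0.7, -0.1, -1.2]
opening: 0.0624
```

Call:
arm_command --plan '[[[0, 0, 0], [0, 0.1, 0], 5], [[0, 0, 0], [0, 0.1, 0], 5], [[0, 0, 0], [0, 0, 0], 5]]'

```text
time_s: 13.7
position: [0.5812, -0.2901, 0.0029]
ee_rot: [-0.492, 0.492, -0.508, 0.508]
contact_force: [-0.4, 0.1, -1.1]
opening: 0.0627
```

Call:
arm_command --plan '[[[0, 0, 0], [0, 0.1, 0], 5], [[0, 0, 0], [0, 0.1, 0], 5], [[0, 0, 0], [0, 0, 0], 5]]'

```text
time_s: 13.95
position: [0.5812, -0.2901, 0.001]
ee_rot: [-0.492, 0.492, -0.508, 0.508]
contact_force: [-0.7, 0.1, 2.0]
opening: 0.0625
```

Call:
arm_command --plan '[[[0, 0, 0], [0, 0, 0], 8.5], [[0, 0, 0], [0, 0, 0], 8.5], [[0, 0, 0], [0, 0, 0], 8.5], [[0, 0, 0], [0, 0, 0], 8.5], [[0, 0, 0], [0, -1.5, 0], 8.5], [[0, 0, 0], [0, -2.2, 0], 8.5], [[0, 0, 0], [0, -2.2, 0], 8.5], [[0, 0, 0], [0, -2.2, 0], 8.5]]'

```text
time_s: 14.62
position: [0.5809, -0.2899, 0.0824]
ee_rot: [0.492, -0.492, 0.508, -0.508]
contact_force: [0.4, -0.7, 0.5]
opening: 0.0853
```

Call:
arm_command --plan '[[[0, -0.122, 0], [-3, -2.0, 0], 8.5], [[0, -0.122, 0], [-3, -2.0, 0], 8.5], [[0, -0.122, 0], [0, -2.0, 0], 8.5], [[0, -0.122, 0], [0, -2.0, 0], 8.5], [[0, -0.122, 0], [0, 0, 0], 8.5], [[0, -0.122, 0], [0, 0, 0], 8.5], [[0, -0.122, 0], [0, 0, 0], 8.5], [[0, -0.122, 0], [0, 0, 0], 8.5]]'

```text
time_s: 15.28
position: [0.5793, -0.2301, 0.1617]
ee_rot: [0.673, -0.673, 0.216, -0.216]
contact_force: [0.4, 0.8, 0.2]
opening: 0.0852
```

Run:
```python
from h import *
look("tim5");s=observe();print(jaw()[:,2]);measure("tim5",("green",),.0175)
tilt("tim5",.58,-.29,.0175,.03);tilt("blue",.478,.281,.013,.024,.055)
```

```text
[ 0.5793 -0.2301  0.1617] 0.08517275684118637
[0.576 0.818 0.   ]
tim5 green px [265. 208.] mat (array([ 0.5801, -0.29  ]), 0.2273, 0.0983, -1.85)
   yellow (array([ 0.5806, -0.2903]), 0.0693, 0.065, -1.78)
   obj n 5153 (array([ 0.5816, -0.2914]), 0.067, 0.063, 88.06) mean [ 0.5806 -0.2901  0.0207] z95 [0.0189 0.0206 0.023 ] matz 0.0025
5153 med [ 0.5802 -0.2899  0.0206] (array([ 0.5816, -0.2914]), 0.067, 0.063, 88.06) plane [0.004 0.006 0.021]
1631 med [0.463  0.2783 0.0194] (array([0.4784, 0.2812]), 0.1082, 0.025, 12.32) plane [-0.019  0.002  0.019]
```

View pics/w_tim5.png

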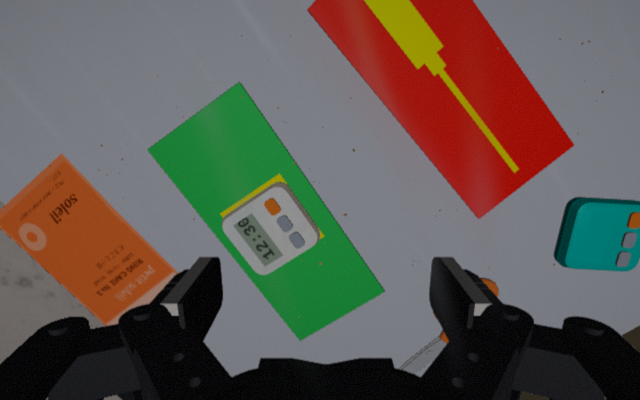

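The timer lies on its outline with its centre about 1.5 mm off at most and its angle within 0.1°. Now the probe.

```bash
python3 -c "
from h import *
rows(.465,.278,.14,102.3)"
```

```text
rows 13 each turn [-0.0, -0.0637, 0.0] shift [-1.803, 0.171, 3.708] | total [-0.0, -0.828, 0.0] [-23.43, 2.23, 48.2]
```

Call:
arm_command --plan '[[[0, -0.064, 0], [-1.8, 0.1, 3.7], 5], [[0, -0.064, 0], [-1.8, 0.1, 3.7], 5], [[0, -0.064, 0], [-1.8, 0.1, 3.7], 5], [[0, -0.064, 0], [-1.8, 0.1, 3.7], 5], [[0, -0.064, 0], [-1.8, 0.1, 3.7], 5], [[0, -0.064, 0], [-1.8, 0.1, 3.7], 5], [[0, -0.064, 0], [-1.8, 0.1, 3.7], 5], [[0, -0.064, 0], [-1.8, 0.1, 3.7], 5]]'

```text
time_s: 16.0
position: [0.5626, 0.0971, 0.1536]
ee_rot: [0.706, -0.706, 0.04, -0.041]
contact_force: [0.4, 1.0, -0.2]
opening: 0.0499
```

```bash
python3 -c "
from h import *
snapshot('side')
rows(.465,.278,.12,102.3)"
```

```text
rows 5 each turn [-0.0008, -0.0639, -0.0002] shift [-1.836, 0.681, 3.54] | total [-0.004, -0.319, -0.001] [-9.18, 3.41, 17.7]
```

Call:
arm_command --plan '[[[0, -0.064, 0], [-1.84, 0.7, 3.5], 5], [[0, -0.064, 0], [-1.84, 0.7, 3.5], 5], [[0, -0.064, 0], [-1.84, 0.7, 3.5], 5], [[0, -0.064, 0], [-1.84, 0.7, 3.5], 5], [[0, -0.064, 0], [-1.84, 0.7, 3.5], 5], [[0, 0, 0], [0, 0, 0], 5], [[0, 0, 0], [0, 0, 0], 5]]'

```text
time_s: 16.63
position: [0.4679, 0.2695, 0.1183]
ee_rot: [-0.703, 0.703, 0.073, -0.073]
contact_force: [0.5, -1.0, 0.6]
opening: 0.0501
```

```bash
python3 -c "
from h import *
look('pro');measure('pro',('blue',),.006);s=observe();print(jaw()[:,2]);tilt('pro',.4627,.278,.013,.024,.055)
rows(.4627,.278,.045,102.3)"
```

```text
[0.4679 0.2695 0.1183] 0.05005179184483638
pro blue px [324. 242.] mat (array([0.5156, 0.2804]), 0.2122, 0.0988, 4.51)
   yellow (array([0.5397, 0.2824]), 0.1033, 0.0168, 4.69)
   obj n 4202 (array([0.5135, 0.2889]), 0.1808, 0.025, 12.38) mean [0.473  0.2798 0.0202] z95 [0.0123 0.0193 0.0208] matz 0.0026
[-0.203  0.979 -0.   ]
3643 med [0.4616 0.2777 0.0194] (array([0.4702, 0.2794]), 0.0921, 0.025, 12.38) plane [-0.015 -0.     0.019]
rows 2 each turn [0.0001, -0.0052, 0.0002] shift [-0.211, 3.687, 0.53] | total [0.0, -0.01, 0.0] [-0.42, 7.37, 1.06]
```

Call:
arm_command --plan '[[[0, -0.01, 0], [-0.08, 1.9, 0.27], 5], [[0, 0, 0], [-0.08, 1.9, 0.27], 5], [[0, 0, 0], [-0.08, 1.9, 0.26], 5], [[0, 0, 0], [-0.08, 1.9, 0.26], 5], [[0, 0, 0], [-0.08, 1.5, 0], 5], [[0, 0, 0], [0, 0, 0], 5], [[0, 0, 0], [0, 0, 0], 5]]'

```text
time_s: 17.27
position: [0.4636, 0.2766, 0.0275]
ee_rot: [-0.703, 0.703, 0.075, -0.075]
contact_force: [0.2, 0.0, 0.9]
opening: 0.05
```

```bash
python3 -c "
from h import *
snapshot('side');s=observe();print(s['position'],jaw()[:,2])
rows(.4627,.278,.004,102.3)"
```

```text
[0.46414387 0.27706614 0.02861362] [-0.211  0.977  0.   ]
rows 1 each turn [-0.0002, -0.0019, 0.0012] shift [-0.124, 2.461, 0.121] | total [-0.0, -0.002, 0.001] [-0.12, 2.46, 0.12]
```

Call:
arm_command --plan '[[[0, 0, 0], [-0.04, 0.8, 0.04], 5], [[0, 0, 0], [-0.04, 0.8, 0.04], 5], [[0, 0, 0], [-0.04, 0.8, 0.04], 5], [[0, 0, 0], [0, 0, 0], 5], [[0, 0, 0], [0, 0, 0], 3], [[0, 0, 0], [0, 0, 0], 2.0], [[0, 0, 0], [0, 0, 0], 1], [[0, 0, 0], [0, 0, 0], 1]]'

```text
time_s: 17.98
position: [0.4619, 0.2788, 0.0041]
ee_rot: [0.703, -0.703, -0.076, 0.076]
contact_force: [0.1, 1.1, 1.8]
opening: 0.0231
```

Call:
arm_command --plan '[[[0, 0, 0], [0, 0, 0], 1], [[0, 0, 0], [0, 0, 0], 1], [[0, 0, 0], [0, 0, 0], 1]]'

```text
time_s: 18.23
position: [0.4618, 0.2788, 0.004]
ee_rot: [0.703, -0.703, -0.076, 0.076]
contact_force: [0.1, -0.7, 2.5]
opening: 0.0229
```

Call:
arm_command --plan '[[[0, 0, 0], [0, -0.7, 0], 1], [[0, 0, 0], [0, -1.2, 0], 1], [[0, 0, 0], [0, -1.8, 0], 1], [[0, 0, 0], [0, -1.8, 0], 1], [[0, 0, 0], [0, 0, 0], 1], [[0, 0, 0], [0, 0, 0], 1]]'

```text
time_s: 18.73
position: [0.4623, 0.279, 0.0601]
ee_rot: [0.703, -0.703, -0.077, 0.075]
contact_force: [-0.2, -0.5, -1.5]
opening: 0.0237
```

```bash
python3 -c "
from h import *
look('pro2');s=observe();print(s['position'],s['opening'],s['contact_force'],jaw()[:,2]);p=s['position']
tilt('pro2',p[0],p[1],.05,.075,.06)
rows(.5045,-.1053,.07,96.2)"
```

```text
[0.4623 0.279  0.0601] 0.0236577405888391
[0.46152853 0.27857427 0.05869422] 0.023639552512601837 [ 0.41579256  0.01720192 -1.29518051] [-0.214  0.977  0.   ]
3626 med [0.4499 0.2753 0.0739] (array([0.4653, 0.276 ]), 0.0816, 0.0479, -6.3) plane [0.028 0.006 0.073]
rows 10 each turn [-0.0, 0.0107, 0.0] shift [-0.215, -0.113, -3.859] | total [-0.0, 0.107, 0.0] [-2.15, -1.13, -38.59]
```

View pics/w_pro2.png

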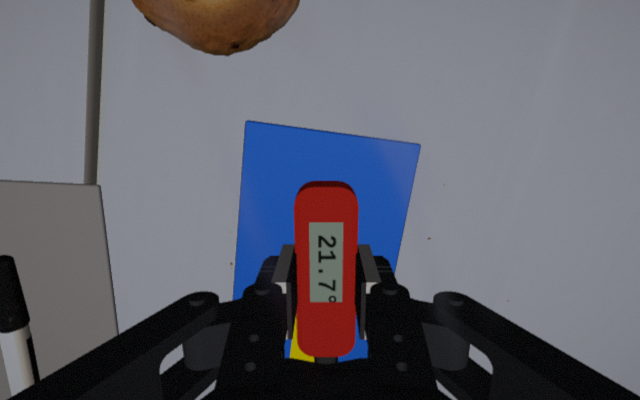

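Call:
arm_command --plan '[[[0, 0.0107, 0], [-0.22, -0.1, -3.85], 1], [[0, 0.0107, 0], [-0.22, -0.1, -3.85], 1], [[0, 0.0107, 0], [-0.22, -0.1, -3.85], 1], [[0, 0.0107, 0], [-0.22, -0.1, -3.85], 1], [[0, 0.0107, 0], [-0.22, -0.1, -3.85], 1], [[0, 0.0107, 0], [-0.22, -0.1, -3.85], 1], [[0, 0.0107, 0], [-0.22, -0.1, -3.85], 1], [[0, 0.0107, 0], [-0.22, -0.1, -3.85], 1]]'

```text
time_s: 19.45
position: [0.4977, -0.0293, 0.0653]
ee_rot: [0.706, -0.705, -0.045, 0.046]
contact_force: [0.3, -0.6, -0.4]
opening: 0.0234
```

Call:
arm_command --plan '[[[0, 0.0107, 0], [-0.22, 0, -3.0], 1], [[0, 0.0107, 0], [-0.22, 0, -2.8], 1], [[0, 0, 0], [0, 0, -1.5], 1], [[0, 0, 0], [0, 0, 0], 1], [[0, 0, 0], [0, 0, 0], 1]]'

```text
time_s: 19.87
position: [0.5024, -0.1007, 0.0653]
ee_rot: [0.707, -0.706, -0.037, 0.038]
contact_force: [-0.6, 1.1, -0.0]
opening: 0.0234
```

```bash
python3 -c "
from h import *
look('pro3');measure('pro3',('red',),.5);s=observe();print(s['position'],s['opening'],jaw()[:,2])
rows(.504,-.1053,.01,96.2)"
```

```text
[ 0.5024 -0.1007  0.0653] 0.02341422015593231
pro3 red px [315. 225.] mat (array([ 0.5281, -0.103 ]), 0.1537, 0.0983, 6.2)
   yellow (array([ 0.4765, -0.1088]), 0.0258, 0.0187, -83.27)
[ 0.50247627 -0.09997139  0.06553014] 0.023498675627714277 [-0.108  0.994  0.001]
rows 2 each turn [-0.0006, -0.0001, -0.0009] shift [0.051, 2.776, -0.276] | total [-0.001, -0.0, -0.002] [0.1, 5.55, -0.55]
```

Call:
arm_command --plan '[[[0, 0, 0], [0.03, 1.4, -0.14], 1], [[0, 0, 0], [0.03, 1.4, -0.14], 1], [[0, 0, 0], [0.03, 1.3, -0.13], 1], [[0, 0, 0], [0, 0.9, -0.13], 1], [[0, 0, 0], [0, 0.5, 0], 1], [[0, 0, 0], [0, 0.3, 0], 1], [[0, 0, 0], [0, 0, 0], 1], [[0, 0, 0], [0, 0, 0], 1]]'

```text
time_s: 20.58
position: [0.5049, -0.1056, 0.0091]
ee_rot: [-0.706, 0.706, 0.039, -0.038]
contact_force: [-0.1, -0.2, 0.2]
opening: 0.0233
```

```bash
python3 -c "
from h import *
s=observe();print(s['position'],s['opening'],jaw()[:,2])
rows(.504,-.1053,.0045,96.2)"
```

```text
[ 0.50494887 -0.10560667  0.00908251] 0.023341007418623022 [-0.108  0.994 -0.   ]
rows 1 each turn [0.0001, 0.0004, 0.0007] shift [-0.091, 0.458, 0.041] | total [0.0, 0.0, 0.001] [-0.09, 0.46, 0.04]
```

Call:
arm_command --plan '[[[0, 0, 0], [-0.04, 0.1, 0.02], 1], [[0, 0, 0], [-0.04, 0.1, 0.02], 1], [[0, 0, 0], [0, 0.1, 0], 1], [[0, 0, 0], [0, 0.1, 0], 1], [[0, 0, 0], [0, 0, 0], 1]]'

```text
time_s: 21.0
position: [0.5037, -0.1055, 0.0044]
ee_rot: [0.706, -0.706, -0.038, 0.038]
contact_force: [-0.1, 0.2, -0.9]
opening: 0.0237
```

Call:
arm_command --plan '[[[0, 0, 0], [0, 0.1, 0], 1], [[0, 0, 0], [0, 0.05, 0], 1], [[0, 0, 0], [0, 0, 0], 1], [[0, 0, 0], [0, 0, 0], 1]]'

```text
time_s: 21.33
position: [0.5039, -0.1056, 0.004]
ee_rot: [0.706, -0.706, -0.038, 0.038]
contact_force: [-3.9, 2.3, 7.8]
opening: 0.0231
```

Contact. Release and lift.

Call:
arm_command --plan '[[[0, 0, 0], [0, 0, 0], 5], [[0, 0, 0], [0, 0, 0], 5], [[0, 0, 0], [0, 0, 0], 5], [[0, 0, 0], [0, -1.5, 0], 5], [[0, 0, 0], [0, -2.5, 0], 5], [[0, 0, 0], [0, -2.5, 0], 5], [[0, 0, 0], [0, -2.5, 0], 5], [[0, 0, 0], [0, -2.5, 0], 5]]'

```text
time_s: 22.0
position: [0.5036, -0.1055, 0.1191]
ee_rot: [0.706, -0.706, -0.038, 0.038]
contact_force: [1.2, -0.3, -0.2]
opening: 0.0496
```

Call:
arm_command --plan '[[[0, 0, 0], [0.5, -1.5, 3.5], 5], [[0, 0, 0], [0.5, -1.5, 3.5], 5], [[0, 0, 0], [0, 0, 0], 5], [[0, 0, 0], [0, 0, 0], 5]]'

```text
time_s: 22.33
position: [0.5067, -0.0336, 0.149]
ee_rot: [-0.706, 0.706, 0.04, -0.038]
contact_force: [0.3, -0.9, -0.7]
opening: 0.0503
```

Run:
```python
from h import *
look('pro4');measure('pro4',('red',),.006);s=observe();print(s['position'],jaw()[:,2])
tilt('pro4',.5045,-.1053,.013,.024,.06)
a,d,c=load('pro4')
# pen on grey: elevated points
P=withdepth(c,np.ones(d.shape,bool),d);Q=P[(P[:,2]>.009)&(P[:,2]<.03)&(abs(P[:,0]-.59)<.09)&(abs(P[:,1]-.105)<.04)]
print("pen",len(Q),rect(Q[:,:2]),np.median(Q,0))
rows(.59,.105,.10,99)
```

```text
[ 0.5067 -0.0336  0.149 ] 0.05026989204070563
pro4 red px [249. 214.] mat (array([ 0.5645, -0.0984]), 0.2258, 0.0982, 6.31)
   yellow (array([ 0.5646, -0.0919]), 0.1981, 0.0246, 10.18)
   obj n 7320 (array([ 0.5179, -0.0828]), 0.1076, 0.0687, 6.06) mean [ 0.5037 -0.0814  0.1101] z95 [0.015  0.1617 0.2171] matz 0.0025
[ 0.50617294 -0.03455401  0.14801449] [-0.109  0.994 -0.   ]
3080 med [ 0.5038 -0.1045  0.0193] (array([ 0.5154, -0.1047]), 0.0975, 0.0256, 6.18) plane [-0.011 -0.043  0.019]
pen 1457 (array([0.5597, 0.0988]), 0.0749, 0.0157, 9.02) [0.55831177 0.09671882 0.01668779]
rows 5 each turn [0.0001, -0.0095, 0.0] shift [2.021, 0.96, 2.553] | total [0.0, -0.048, 0.0] [10.1, 4.8, 12.77]
```

View pics/w_pro4.png

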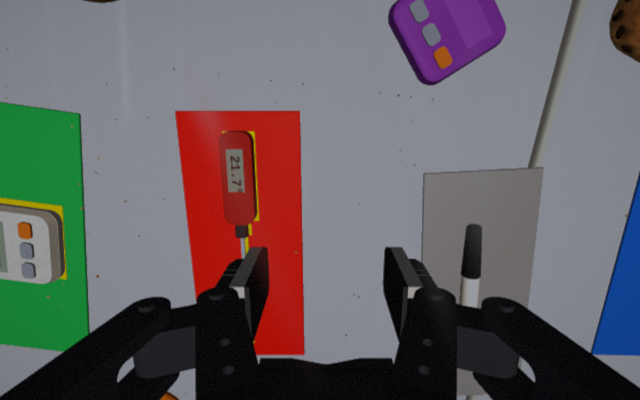

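The probe's head and stem lie along the outline, with the computed head centre within about 1 mm. Back to the pen now.

```bash
python3 -c "
from h import *
rows(.5894,.1037,.07,99)"
```

```text
rows 5 each turn [0.0001, -0.0095, 0.0] shift [2.005, 1.56, 2.529] | total [0.0, -0.048, 0.0] [10.03, 7.8, 12.65]
```

Call:
arm_command --plan '[[[0, -0.008, 0], [1.7, 1.3, 2.1], 5], [[0, -0.008, 0], [1.7, 1.3, 2.1], 5], [[0, -0.008, 0], [1.7, 1.3, 2.1], 5], [[0, -0.008, 0], [1.7, 1.3, 2.1], 5], [[0, -0.008, 0], [1.7, 1.3, 2.1], 5], [[0, -0.008, 0], [1.5, 1.3, 2.1], 5], [[0, 0, 0], [0, 0, 0], 5], [[0, 0, 0], [0, 0, 0], 5]]'

```text
time_s: 23.05
position: [0.5884, 0.1024, 0.0676]
ee_rot: [-0.705, 0.705, 0.054, -0.057]
contact_force: [0.5, -0.3, -0.4]
opening: 0.0502
```

```bash
cat >> h.py <<'E'
def pen(tag,x,y):
    a,d,c=load(tag);P=withdepth(c,np.ones(d.shape,bool),d);Q=P[(P[:,2]>.009)&(P[:,2]<.026)&(abs(P[:,0]-x)<.09)&(abs(P[:,1]-y)<.04)]
    print("pen",len(Q),rect(Q[:,:2]),np.median(Q,0).round(4))
E
python3 -c "
from h import *
look('pe5');pen('pe5',.59,.104);measure('pe5',('blue',));s=observe();print(s['position'],jaw()[:,2]);rows(.5894,.1037,.0065,99)"
```

```text
[0.5884 0.1024 0.0676] 0.05016100470296596
pen 5349 (array([0.5895, 0.1043]), 0.1347, 0.0163, 9.11) [0.581  0.103  0.0168]
pe5 blue px [591. 185.] mat (array([0.5503, 0.2493]), 0.2122, 0.077, 22.09)
   yellow (array([0.5456, 0.2828]), 0.0923, 0.0176, 4.62)
[0.58877282 0.10179561 0.06883947] [-0.155  0.988 -0.   ]
rows 2 each turn [0.0002, -0.0007, -0.0012] shift [0.051, 3.117, 0.09] | total [0.0, -0.001, -0.002] [0.1, 6.23, 0.18]
```

Call:
arm_command --plan '[[[0, 0, 0], [0, 1.1, 0.06], 5], [[0, 0, 0], [0, 1.1, 0.06], 5], [[0, 0, 0], [0.03, 1.1, 0.06], 5], [[0, 0, 0], [0.03, 1.1, 0.06], 5], [[0, 0, 0], [0, 1.0, 0], 5], [[0, 0, 0], [0, 0.8, 0], 5], [[0, 0, 0], [0, 0, 0], 5], [[0, 0, 0], [0, 0, 0], 5]]'

```text
time_s: 23.77
position: [0.5891, 0.1053, 0.0075]
ee_rot: [0.705, -0.705, -0.055, 0.056]
contact_force: [-0.5, 0.2, 0.4]
opening: 0.05
```

Call:
arm_command --plan '[[[0, 0, 0], [0, 0, 0], 3], [[0, 0, 0], [0, 0, 0], 2], [[0, 0, 0], [0, 0, 0], 0], [[0, 0, 0], [0, 0, 0], 0], [[0, 0, 0], [0, 0, 0], 0], [[0, 0, 0], [0, 0, 0], 0], [[0, 0, 0], [0, 0, 0], 0]]'

```text
time_s: 24.35
position: [0.5901, 0.1055, 0.0092]
ee_rot: [0.705, -0.705, -0.056, 0.055]
contact_force: [-1.4, 0.5, 6.0]
opening: 0.0127
```

```bash
python3 -c "
from h import *
s=observe();print(s['position'],s['opening'],s['contact_force'],jaw()[:,2]);rows(.5235,.2808,.05,94.68)"
```

```text
[0.590073   0.10548053 0.00920244] 0.012739829808752125 [-1.41608791  0.48800597  5.95598663] [-0.156  0.988  0.   ]
rows 5 each turn [-0.0, 0.0149, 0.0004] shift [-0.878, -0.817, 3.647] | total [-0.0, 0.075, 0.002] [-4.39, -4.08, 18.24]
```

Call:
arm_command --plan '[[[0, 0, 0], [0, -1.0, 0], 0], [[0, 0, 0], [0, -1.5, 0], 0], [[0, 0, 0], [0, -1.8, 0], 0], [[0, 0.015, 0], [-0.8, 0, 3.3], 0], [[0, 0.015, 0], [-0.8, 0, 3.3], 0], [[0, 0.015, 0], [-0.8, 0, 3.3], 0], [[0, 0.015, 0], [-0.8, 0, 3.3], 0], [[0, 0.015, 0], [-0.8, 0, 3.3], 0]]'

```text
time_s: 25.02
position: [0.5282, 0.2652, 0.0516]
ee_rot: [-0.707, 0.707, 0.028, -0.028]
contact_force: [0.7, 0.1, 0.2]
opening: 0.0125
```

Call:
arm_command --plan '[[[0, 0, 0], [-0.4, 0, 1.6], 0], [[0, 0, 0], [0, 0, 0], 0], [[0, 0, 0], [0, 0, 0], 0], [[0, 0, 0], [0, 0, 0], 0]]'

```text
time_s: 25.35
position: [0.524, 0.2788, 0.0512]
ee_rot: [-0.706, 0.707, 0.029, -0.029]
contact_force: [0.6, -0.2, -0.8]
opening: 0.0125
```

```bash
python3 -c "
from h import *
look('pe6');measure('pe6',('blue',),.5);s=observe();print(s['position'],s['opening'],s['contact_force'],jaw()[:,2]);rows(.5235,.2808,.012,94.68)"
```

```text
[0.524  0.2788 0.0512] 0.012492831776176844
pe6 blue px [332. 127.] mat (array([0.4907, 0.2783]), 0.1613, 0.0985, 4.62)
   yellow (array([0.4957, 0.2863]), 0.0743, 0.0021, 5.49)
[0.52414095 0.27846602 0.05117152] 0.012530232972689417 [ 0.25637797 -0.64416025 -1.13831238] [-0.08   0.997 -0.   ]
rows 1 each turn [0.0003, -0.0016, -0.0] shift [-0.045, 3.917, 0.239] | total [0.0, -0.002, -0.0] [-0.05, 3.92, 0.24]
```

Call:
arm_command --plan '[[[0, 0, 0], [-0.03, 1.0, 0.06], 0], [[0, 0, 0], [-0.03, 1.0, 0.06], 0], [[0, 0, 0], [0, 1.0, 0.06], 0], [[0, 0, 0], [0, 0.6, 0.06], 0], [[0, 0, 0], [0, 0.4, 0], 0], [[0, 0, 0], [0, 0, 0], 0], [[0, 0, 0], [0, 0, 0], 0]]'

```text
time_s: 25.98
position: [0.5229, 0.2819, 0.0108]
ee_rot: [-0.706, 0.707, 0.029, -0.029]
contact_force: [-0.4, -0.2, -0.5]
opening: 0.0127
```

```bash
python3 -c "
from h import *
s=observe();print(s['position'],s['opening'],s['contact_force'],jaw()[:,2]);rows(.5235,.281,.009,94.65)"
```

```text
[0.52291632 0.28185393 0.01076004] 0.012725393959438929 [-0.35337224 -0.18859891 -0.49110046] [-0.081  0.997 -0.   ]
rows 1 each turn [0.0001, 0.0, -0.0003] shift [0.051, 0.176, -0.09] | total [0.0, 0.0, -0.0] [0.05, 0.18, -0.09]
```

Call:
arm_command --plan '[[[0, 0, 0], [0.03, 0.1, -0.07], 0], [[0, 0, 0], [0, 0.1, 0], 0], [[0, 0, 0], [0, 0, 0], 0], [[0, 0, 0], [0, 0, 0], 0]]'

```text
time_s: 26.32
position: [0.5235, 0.2813, 0.0093]
ee_rot: [0.707, -0.706, -0.029, 0.029]
contact_force: [0.3, 0.4, -0.2]
opening: 0.0127
```

Call:
arm_command --plan '[[[0, 0, 0], [0, 0.1, 0], 0], [[0, 0, 0], [0, 0.05, 0], 0], [[0, 0, 0], [0, 0, 0], 0], [[0, 0, 0], [0, 0, 0], 0]]'

```text
time_s: 26.65
position: [0.5235, 0.2813, 0.0092]
ee_rot: [0.707, -0.706, -0.029, 0.029]
contact_force: [-4.1, -1.8, 9.7]
opening: 0.013
```

Call:
arm_command --plan '[[[0, 0, 0], [0, 0, 0], 2.5], [[0, 0, 0], [0, 0, 0], 4], [[0, 0, 0], [0, 0, 0], 5], [[0, 0, 0], [0, 0, 0], 5], [[0, 0, 0], [0, -1.5, 0], 5], [[0, 0, 0], [0, -2.5, 0], 5], [[0, 0, 0], [0, -2.5, 0], 5], [[0, 0, 0], [0, -2.5, 0], 5]]'

```text
time_s: 27.32
position: [0.523, 0.2811, 0.0982]
ee_rot: [-0.706, 0.707, 0.028, -0.029]
contact_force: [-0.8, 0.7, -0.1]
opening: 0.05
```

Call:
arm_command --plan '[[[0, 0, 0], [-0.5, -3.0, 0], 5], [[0, 0, 0], [-0.5, -3.0, 0], 5], [[0, 0, 0], [-0.5, -3.0, 0], 5], [[0, 0, 0], [0, 0, 0], 5], [[0, 0, 0], [0, 0, 0], 5]]'

```text
time_s: 27.73
position: [0.509, 0.2805, 0.1899]
ee_rot: [0.707, -0.706, -0.03, 0.027]
contact_force: [-0.0, -0.4, -0.8]
opening: 0.0498
```

Run:
```python
from h import *
look('end');pen('end',.5235,.281);measure('end',('blue',));
a,d=snapshot('scene');print(observe()['position'])
b=load('end')[0];cv2.imwrite('pics/end.png',cv2.resize(np.vstack([b,np.pad(cv2.resize(a[130:330,180:500],(640,400)),((0,0),(0,0),(0,0)))]),(480,600)))
```

```text
[0.509  0.2805 0.1899] 0.04981201887379981
pen 2143 (array([0.523 , 0.2806]), 0.1344, 0.0157, 4.74) [0.5166 0.2806 0.0169]
end blue px [322. 186.] mat (array([0.5231, 0.2812]), 0.2262, 0.0983, 4.66)
   yellow (array([0.524 , 0.2813]), 0.1263, 0.0162, 4.41)
   obj n 2137 (array([0.523 , 0.2806]), 0.1344, 0.0157, 4.74) mean [0.5189 0.2806 0.0165] z95 [0.0129 0.0169 0.0187] matz 0.0026
[0.50799    0.27983848 0.18640191]
```

View pics/end.png

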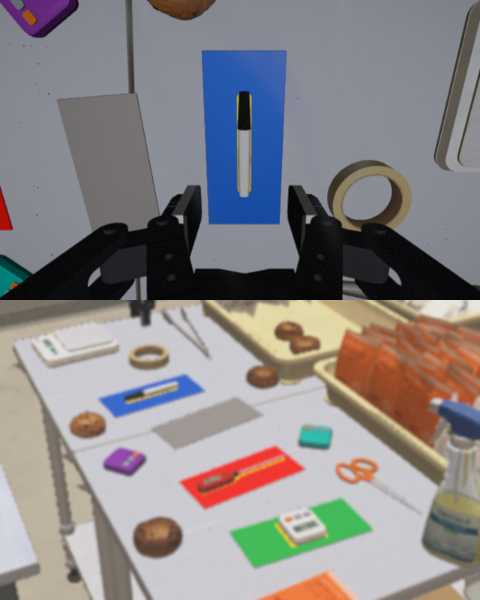

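```bash
python3 -c "
from station import *
print(close_job())"
```

```text
the job is handed in; nothing more can be done
None
```

All three things are back on their own mats and the job is handed in, at about 28 s of the 104 s allowed. I parked the pen on the grey mat, moved the timer from red to green and the probe from blue to red, then moved the pen from grey to blue.

What the last wrist-camera checks showed:

| Thing | Centre against its outline | Angle against its mat |
|---|---|---|
| Timer | about 0.5–1.7 mm off (two estimates) | 0.1° |
| Probe | head within about 1 mm, head towards the robot | 0.1° |
| Pen | about 0.6 mm off | 0.1° |

- **Timer:** it lies face up and flat. It is turned a quarter turn on the outline, so its 70 mm side runs across the mat, which the task allows. The two estimates of its centre disagreed by about a millimetre.
- **First grasp:** my first attempt at the pen closed just above it, because the arm's speed limit cut the descent short. The pen did not move, and the second try worked.
- **Bystanders:** the tape roll and the cakes look unmoved in the last pictures; I did not measure them. The gripper was clear of everything, about 19 cm up.

I measured the timer and the probe just after placing each one. After that I saw them only in the final scene view, not close up again.

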